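Rake the dropped clamp knob out from under the bottle rack

ROBOT

A 6-joint arm with a two-finger parallel gripper is mounted at the origin on the work surface. World frame = base frame: x ahead of the robot, y to its left, z up, the work surface at z = 0. Lengths are in m, angles in rad, forces in N, time in s.
With the tool pointing down it reaches from about 0.425 to 0.95 m from the base axis. Payload 3.5 kg.
Tool frame: the origin (TCP) lies midway between the tips of the shut fingers; the grasp point (between the pads) lies 19 mm behind it (ctrl.pinch_z is the distance from the TCP to the grasp point, in m); z points along the fingers, y is the line along which they close (so a half turn about z gives the same grasp; the last joint's range is limited). The gripper opens to 85 mm and grips with 20 to 120 N. Pads are 22 mm wide; open, the fingers measure 114 mm over their backs; the gripper's body (76 mm by 85 mm) begins 54 mm behind the grasp point. The pads swing forward as they close: fully open they stand 13 mm farther back than shut.
Start: joints at [1.088, 0.286, 1.577, -0, 1.279, -0.15], TCP at [0.22, 0.638, 0.231] pointing down, gripper open.
Joint ranges: [-2.77, 2.77], [-0.9, 2.22], [0.21, 2.48], [-1.53, 4.67], [0.24, 2.81], [-2.84, 2.84]. Speed limits (rad/s): [2.79, 2.79, 3.14, 3.14, 3.14, 3.14].

INTERFACE

Orientations are given as a unit quaternion [x, y, z, w].
In Python, from plant import get_state, viewer, sign_off, ctrl gives the robot as it stands. The module is installed in compiled form; this text tells all that it offers.
- The arm moves only by the shell command python3 -m handwheel 'ROWS' [FORCE]. ROWS is JSON, a list that holds one entry, the list of rows, each a list of 5 numbers: the finger opening in m, from 0 to 0.0854, then the shift along the tool's x, y, z in m, then the turn about the tool's z in degrees. In form: [[[claw, x, y, z, spin], ...]]. A call has 1 to 12 rows; each row shifts and turns the commanded pose from where the row before left it, along the tool's axes as they then stand; what a row does not reach is not made up. A row lasts 1/12 s, in which the tool goes at most 41.7 mm and 7.16 degrees, less where a joint would pass 70% of its speed; a pose out of reach is approached as far as the arm can. A call is refused whole if a number of a shift passes 0.0417 or a number of a turn 7.16, either way. A call with a gripper value outside its range is refused whole. The fingers move at their own pace and stop on an object; FORCE is the grip in N (left out, the last holds). Time passes only in rows, so rows that do not move let the fingers close. It gives the time, the measured TCP pose, the force, the opening and the grip force at its end, in the units of the state.
- get_state(): the state, without advancing time (a new reading comes with each control period).
- viewer.read_camera(name): name is "scene" or "side" or "wrist"; returns the picture (384x512x3 uint8, blue, green, red); there is no depth.
- viewer.camera_params(name): a dict with "fov_y" (degrees; the focal length in pixels is half the picture's height over the tangent of half this angle, whatever the lens; pixels are square), "cx", "cy" (the principal point, pixels), "k1" (the pictures are not rectified: a ray, as slopes to the right and down, at radius r is drawn at 1 + k1 r^2 times it, then the intrinsics apply), "xyz" and "attitude" of the camera in the world; the wrist camera has in their place "hand_eye" (4x4, takes a point from camera to tool coordinates, whose origin is the TCP and whose axes are the flange's). Camera axes: x right, y up, looking along -z (the intrinsics and any distortion apply to the point x, -y, -z); pixel columns grow to the right and rows downward; lengths in m; the calibration is good to about 2 mm. A picture is of the moment at which its call begins: read the wrist's pose just before it. camera_params takes no time and is no camera call.
- sign_off(): hands the job in; it is judged then, once.
Trained networks look in the newest picture that a camera, given by its name, has taken for a name from the list of things; names that differ only in an ending like _2 or _b are one class to them, and where a whole thing is asked for, a point or a joint stands for the part that bears it (a point fixed in the world has none). Each returns a list of dicts, best first, with "confidence" (0 to 1); they miss things now and then, are a little off and sometimes report something else, mostly with a low value. They report only what shows in the picture. A call takes as long as a camera call. They do not tell look-alikes from the thing itself.
- viewer.look_for(camera, name): "extent" ([left, top, width, height] as shares, 0 to 1, of the picture: columns of its width, rows of its height, round what is visible of it).
- viewer.outline_of(camera, name): "mask" (384x512 bool, what is visible of it) and "extent" ([left, top, width, height] as shares, 0 to 1, of the picture: columns of its width, rows of its height, round what is visible of it).
- viewer.pinpoint(camera, name): "xy" ([column, row] as shares, 0 to 1, of the picture: columns of its width, rows of its height: a listed point, or the origin of a listed thing).
The state is a dict: "time": time; "qpos": joint angles; "dq": joint speeds; "joint_efforts": joint torques, N m; "eef_pos": TCP position; "tcp_rot": TCP orientation; "contact_force": force on the tool from outside, world axes, zero at the start; "wrist_torque": the same for the moment, N m; "opening": opening from 0.0 (shut) to 1.0 (fully open); "finger_force": force on a finger pad.
Only numpy, scipy, OpenCV 4.12 (cv2) and the standard library are available. Lean on these libraries where they do the work, as an engineer would, in place of code of your own. Each camera call takes 0.05 s, during which the arm holds its last target. There are 200 camera calls.

TASK

The small metal clamp knob of the cap tester has dropped under the low wire bottle rack. Take the flat steel rake by its black upright grip and use it, not the fingers, to drag the knob out through the rack's front edge onto the open bench in front of the rack, leaving the white bottle cap that lies beside it where it is. Then leave the rake standing flat on the bench, in front of the rack and no part of it under the rack.

Things in the scene. Friction and masses are not known exactly. Their poses are not given: they have to be found in the camera images.
- rack: Fixed low rack: wire deck 70 to 76 mm above the bench, 200 mm deep, 300 mm wide, on four 10 mm legs (x 8 and 192, y ±145 mm), open all round; bottles on its rear half reach 180 mm above the bench. Origin on the bench below the middle of the front edge; x points in under the rack (back at 200 mm), y along the edge, z up. The bench 250 mm in front is free but for the rake.
- knob: The dropped part: knurled aluminium knob lying flat on the bench under the rack, disc 32 mm across, 14 mm high, with a boss 18 mm across and 8 mm high on top; about 40 g. Origin at the centre of its underside, z up. It lies 55 to 82 mm behind the front edge, about 70 mm to one side (either) of the rack's middle line.
- cap: Bystander: white plastic bottle cap, plain cylinder 38 mm across, 20 mm high, 12 g, on the bench under the rack about 140 mm from the knob, across the middle line. Origin at the centre of its underside. A pen lies further in, 160 mm or more behind the front edge.
- rake: Loose steel T rake, 140 g, stands by itself. Origin: underside, middle of the head's pulling face; x points away from the grip, z up. Head 56 (y) x 14 high x 6 mm (x 0 to 6). Stem 18 wide, 4 mm thick, back to a foot plate 44 (x) x 40 x 4 mm centred at x -180. Upright black grip on it at x -180, y 0: 30 (x) x 14 (y) mm, 4 to 70 mm above the underside; grip it from above across the 14 mm.
Things that resemble listed ones, but are neither listed nor needed, are in the scene too. What is shaped like the rake but red is not meant.

How it is judged:
By the outcome, as a careful person would: the job done as asked, in the order asked, and still so for the second after the job is handed in, with the robot touching nothing.
It also fails if it takes over 48 s, if anything falls off the work surface, if the arm or the gripper's body presses on something with over 40 N, if the wrist force passes 120 N, or if a joint passes its speed limit or range.

## Working session

There is one attempt and no reset: what is moved stays moved. The work goes in short steps, Python scripts to look and compute and a shell command to move; the robot and the scene stay as the last step left them, time stands still between calls to the robot, and variables do not carry over. Pictures are saved under pics/ and viewed, at most 10 in all, crops included, and the job is handed in when it is done.

```bash
mkdir -p pics; cat > h.py <<'E'
import numpy as np, cv2
from scipy.spatial.transform import Rotation as R
from plant import get_state, viewer, sign_off, ctrl
def cam(name, st=None):
    p=viewer.camera_params(name); f=192/np.tan(np.radians(p["fov_y"])/2)
    if "hand_eye" in p:
        st=st or get_state(); T=np.eye(4); T[:3,:3]=R.from_quat(st["tcp_rot"]).as_matrix(); T[:3,3]=st["eef_pos"]
        T=T@np.array(p["hand_eye"])
    else:
        T=np.eye(4); a=np.array(p["attitude"]); T[:3,:3]=R.from_quat(a).as_matrix() if a.size==4 else a.reshape(3,3); T[:3,3]=p["xyz"]
    return p,f,T
def ray(name,u,v,z=0.,st=None):
    p,f,T=cam(name,st); xd=np.array([(u-p["cx"])/f,(v-p["cy"])/f]); x=xd.copy()
    for _ in range(30): x=xd/(1+p["k1"]*(x@x))
    d=T[:3,:3]@np.array([x[0],-x[1],-1]); o=T[:3,3]
    return o+d*(z-o[2])/d[2]
def proj(name,P,st=None):
    p,f,T=cam(name,st); q=T[:3,:3].T@(np.array(P)-T[:3,3]); x=np.array([q[0],-q[1]])/-q[2]
    x=x*(1+p["k1"]*(x@x)); return x*f+[p["cx"],p["cy"]]
E
python3 - <<'E'
from h import *
ims=[]
for c in ["scene","side","wrist"]:
    im=viewer.read_camera(c); ims.append(im); cv2.imwrite(f"pics/{c}0.png",im)
    print(c,viewer.camera_params(c))
    for n in ["rack","knob","cap","rake"]:
        print(c,n,[(np.round(np.array(d["xy"])*[512,384]),round(d["confidence"],2),np.round(ray(c,*(np.array(d["xy"])*[512,384])),3)) for d in viewer.pinpoint(c,n)])
print(get_state())
E
```

```text
scene {'fov_y': 47.63549638029051, 'cx': 244.73051453278273, 'cy': 201.95175521662748, 'k1': 0.050093691816227776, 'xyz': array([0.84075915, 0.5909205 , 0.75778337]), 'attitude': array([0.11700368, 0.34690653, 0.88217251, 0.29620545])}
scene rack [(array([226., 253.]), 0.65, array([0.536, 0.124, 0.   ]))]
scene knob [(array([221., 289.]), 0.74, array([0.596, 0.19 , 0.   ]))]
scene cap [(array([265., 253.]), 0.52, array([0.47 , 0.174, 0.   ]))]
scene rake [(array([204., 128.]), 0.9, array([ 0.335, -0.268,  0.   ])), (array([191., 193.]), 0.7, array([ 0.5  , -0.072,  0.   ])), (array([415., 261.]), 0.63, array([0.232, 0.38 , 0.   ]))]
side {'fov_y': 43.90468637751381, 'cx': 261.21321208240823, 'cy': 203.28875075625197, 'k1': 0.0007075688788355842, 'xyz': array([ 0.09711898, -0.59573166,  0.94022033]), 'attitude': array([ 0.32384673, -0.08190752, -0.20822406,  0.91926992])}
side rack []
side knob [(array([293., 158.]), 0.59, array([0.591, 0.19 , 0.   ]))]
side cap [(array([250., 176.]), 0.48, array([0.458, 0.181, 0.   ]))]
side rake [(array([309., 244.]), 0.78, array([ 0.49 , -0.076,  0
[... 729 characters left out ...]
pos': array([ 1.08798420e+00,  2.86244744e-01,  1.57666879e+00, -2.18280042e-05,
        1.27861802e+00, -1.50013908e-01]), 'dq': array([-1.34302080e-03,  4.46500992e-05, -7.85386629e-04, -1.92619519e-04,
       -1.13062755e-03,  2.87074422e-04]), 'joint_efforts': array([-4.49059371e-04, -4.05896616e+01, -2.92887050e+01, -2.26005795e-04,
        6.94848859e-04,  1.04096333e-05]), 'eef_pos': array([0.22049845, 0.63796414, 0.23137867]), 'tcp_rot': array([1.65629177e-01, 9.86188103e-01, 2.57804972e-05, 1.94383653e-05]), 'contact_force': array([0.38139437, 0.02423084, 0.43963637]), 'wrist_torque': array([-0.0230178 , -0.03763312, -0.0183731 ]), 'finger_force': 0.0, 'opening': 0.9980468263579588}
```

```bash
python3 -c "
import cv2
for c in ['scene','side']:
    cv2.imwrite(f'pics/{c}0b.png',cv2.resize(cv2.imread(f'pics/{c}0.png'),(800,600),interpolation=cv2.INTER_CUBIC))"
```

```text
(no output)
```

View pics/scene0b.png

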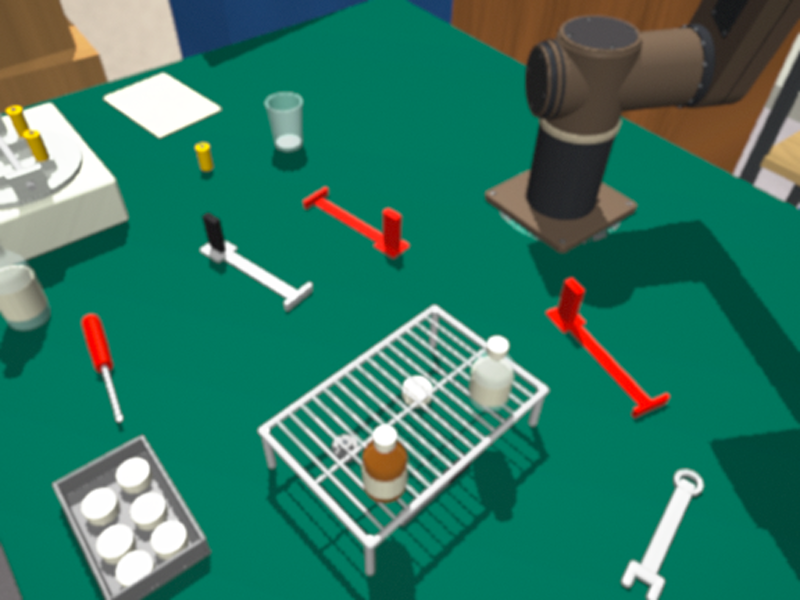

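View pics/side0b.png

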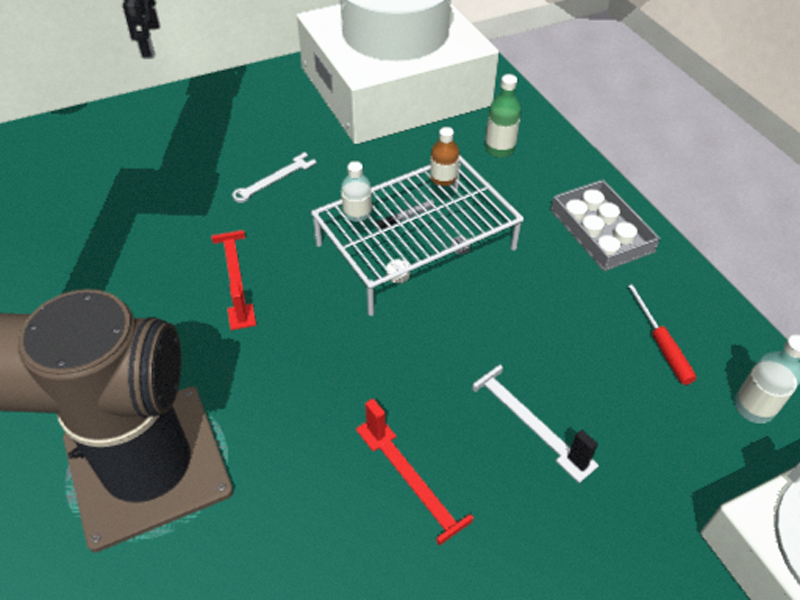

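The scene view shows the black-gripped rake (grip ~(215,235), head ~(298,297) at 800 px scale). The rack's front edge runs (435,308)–(263,430), the knob is at ~(345,445) and the cap at ~(417,390). The side view agrees: front edge (371,285)–(520,217), knob ~(460,243), cap ~(398,270), grip ~(582,450), head ~(488,378). Both other T-rakes are red.

```bash
python3 - <<'E'
from h import *
from scipy.optimize import least_squares
C={"scene":{(0,150):(435,308),(0,-150):(263,430),(200,150):(548,388),(200,-150):(370,543)},
"side":{(0,150):(371,285),(0,-150):(520,217),(200,150):(317,213),(200,-150):(462,160)}}
def res(p):
    c,s=np.cos(p[2]),np.sin(p[2]); o=[]
    for k,d in C.items():
        for (x,y),uv in d.items():
            P=[p[0]+c*x/1e3-s*y/1e3,p[1]+s*x/1e3+c*y/1e3,.074]
            o+=list(proj(k,P)-np.array(uv)*.64)
    return np.array(o)
best=min((least_squares(res,[.53,.1,a]) for a in np.arange(-3,3,.7)),key=lambda r:r.cost)
print("rack",best.x,np.round(best.fun,1)); p=best.x
Rm=np.array([[np.cos(p[2]),-np.sin(p[2])],[np.sin(p[2]),np.cos(p[2])]])
loc=lambda P:np.round((Rm.T@(np.array(P)[:2]-p[:2])),3)
for n,z,hh in [("knob",.011,0),("cap",.01,0),("rake",0,0)]:
  for c in ["scene","side"]:
    viewer.read_camera(c)
    for d in viewer.outline_of(c,n)[:3]:
        m=d["mask"]; e=np.array(d["extent"]); u,v=(e[0]+e[2]/2)*512,(e[1]+e[3]/2)*384
        P=ray(c,u,v,z); print(n,c,round(d["confidence"],2),P.round(3),"rack",loc(P),m.sum())
        if n=="rake":
            im=viewer.read_camera(c) if 0 else cv2.imread(f"pics/{c}0.png"); print(im[m].mean(0).round())
for n,a,z in [("head end near",[(312,288),(286,304)],.014)]:
    for q in a: print(n,ray("scene",q[0]*.64,q[1]*.64,z))
print("headtop side",[ray("side",u*.64,v*.64,.014) for u,v in [(476,385),(501,370)]])
print("grip top scene",ray("scene",212*.64,218*.64,.07),"side",ray("side",584*.64,438*.64,.07))
print("leftside pin",loc(ray("side",309,244)),loc(ray("scene",191,193)))
E
```

```text
rack [0.53505077 0.124175   1.66835451] [-0.9 -2.5 -3.8 -1.7  0.5  0.7 -0.2  2.6 -1.6  1.8  2.4  1.6 -4.4 -1.1
 -2.8 -3.8]
knob scene 0.73 [0.597 0.198 0.011] rack [ 0.067 -0.069] 205
knob scene 0.72 [0.469 0.178 0.011] rack [0.06  0.061] 239
knob side 0.53 [0.585 0.181 0.011] rack [ 0.052 -0.056] 47
cap scene 0.63 [0.465 0.173 0.01 ] rack [0.055 0.065] 187
rake scene 0.9 [ 0.508 -0.19   0.   ] rack [-0.31   0.057] 893
[169. 171. 165.]
rake scene 0.62 [ 0.32  -0.173  0.   ] rack [-0.275  0.243] 638
[ 22.  34. 212.]
rake scene 0.55 [0.191 0.278 0.   ] rack [0.187 0.327] 1092
[ 12.  26. 212.]
rake side 0.89 [0.216 0.281 0.   ] rack [0.188 0.302] 654
[ 45.  49. 205.]
rake side 0.83 [ 0.522 -0.172  0.   ] rack [-0.294  0.041] 1186
[170. 169. 162.]
rake side 0.73 [ 0.334 -0.167  0.   ] rack [-0.27   0.229] 1177
[ 50.  54. 210.]
head end near [ 0.4740367  -0.07311811  0.014     ]
head end near [ 0.52435711 -0.06791684  0.014     ]
headtop side [array([ 0.47283543, -0.08621422,  0.014     ]), array([ 0.52058601, -0.07851682,  0.014     ])]
grip top scene [ 0.5416912 -0.2509321  0.07     ] side [ 0.53946324 -0.25302042  0.07      ]
leftside pin [-0.196  0.063] [-0.193  0.054]
```

```bash
python3 -m handwheel '[[[0.0854,-0.0263,-0.0251,-0.003,0],[0.0854,-0.0263,-0.0251,-0.003,0],[0.0854,-0.0263,-0.0251,-0.003,0],[0.0854,-0.0263,-0.0251,-0.003,0],[0.0854,-0.0263,-0.0251,-0.003,0],[0.0854,-0.0263,-0.0251,-0.003,0],[0.0854,-0.0263,-0.0251,0,0],[0.0854,-0.0263,-0.0251,0,0],[0.0854,-0.0263,-0.0251,0,0],[0.0854,-0.0263,-0.0251,0,0],[0.0854,-0.0263,-0.0251,0,0],[0.0854,-0.0263,-0.0251,0,0]]]' 100
python3 -m handwheel '[[[0.0854,-0.0212,-0.0333,0,0],[0.0854,-0.0212,-0.0333,0,0],[0.0854,-0.0212,-0.0333,0,0],[0.0854,-0.0212,-0.0333,0,0],[0.0854,-0.0212,-0.0333,0,0],[0.0854,-0.0212,-0.0333,0,0],[0.0854,-0.0212,-0.0333,0,0],[0.0854,-0.0212,-0.0333,0,0],[0.0854,-0.0212,-0.0333,0,0],[0.0854,-0.0212,-0.0333,0,0],[0.0854,-0.0212,-0.0333,0,0],[0.0854,-0.0212,-0.0333,0,0]]]'
python3 -m handwheel '[[[0.0854,0,0,0,7.1],[0.0854,0,0,0,7.1],[0.0854,0,0,0,7.1],[0.0854,0,0,0,7.1],[0.0854,0,0,0,7.1],[0.0854,0,0,0,7.1],[0.0854,0,0,0,7.1],[0.0854,0,0,0,7.1],[0.0854,0,0,0,0]]]'
```

```text
time: 2.35
eef_pos: [0.4208, 0.2486, 0.2497]
tcp_rot: [0.166, 0.986, 0.0, 0.0]
contact_force: [1.4, 0.4, 0.3]
opening: 1.003
finger_force: 0.0
time: 3.35
eef_pos: [0.5304, -0.2127, 0.2496]
tcp_rot: [0.166, 0.986, -0.0, 0.0]
contact_force: [1.1, -0.4, -0.1]
opening: 0.999
finger_force: 0.0
time: 4.1
eef_pos: [0.5303, -0.2106, 0.2494]
tcp_rot: [0.616, 0.788, 0.0, 0.0]
contact_force: [0.7, 0.4, -0.4]
opening: 0.999
finger_force: 0.0
```

```bash
python3 - <<'E'
from h import *
st=get_state(); im=viewer.read_camera("wrist"); cv2.imwrite("pics/w1.png",im)
for d in viewer.outline_of("wrist","rake"): 
    m=d["mask"]; print(d["confidence"],np.array(d["extent"])*[512,384,512,384])
    k=m&(im.max(2)<70); v,u=np.nonzero(k); print("black",k.sum(),u.min(),u.max(),v.min(),v.max())
for d in viewer.pinpoint("wrist","rake"):
    uv=np.array(d["xy"])*[512,384]; print(uv,ray("wrist",*uv,0,st),d["confidence"])
E
```

```text
0.93 [233.4208  25.3056  56.6784 204.7872]
black 507 252 269 31 225
0.88 [ 43.1104   0.      69.4784 172.3008]
black 22 91 102 6 162
[ 91.5968 161.088 ] [ 0.33869446 -0.2654039   0.        ] 0.97
[262.1952  31.9104] [ 0.50296457 -0.07973688  0.        ] 0.68
```

View pics/w1.png

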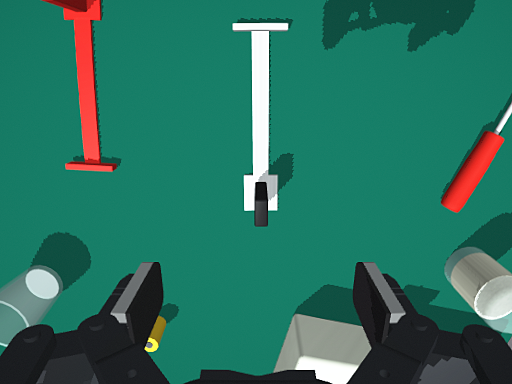

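The wrist view shows the rake nearly upright: head at (260,27), foot plate centred at ~(261,192), grip top at ~(261,212). The neighbouring red rake is at the left.

```bash
python3 - <<'E'
from h import *
st=get_state(); Rt=R.from_quat(st["tcp_rot"]).as_matrix()
a=ray("wrist",261,193,.004); h=ray("wrist",260.5,31,.014,st); s=ray("wrist",260.5,45,.004)
l,r=ray("wrist",233,27,.014),ray("wrist",288.5,26.5,.014)
print(a,h,l,r,"headw",np.linalg.norm(l-r))
d=h-a; print("yaw",np.degrees(np.arctan2(d[1],d[0])),np.linalg.norm(d[:2]),"tool yaw",np.degrees(np.arctan2(Rt[1,0],Rt[0,0])), "perp", np.degrees(np.arctan2(*( (l-r)[[0,1]]*[1,-1]))))
print("plate in tool",Rt.T@(a-st["eef_pos"]))
for dx in(-15,15):
  for dy in(-7,7): print((Rt.T@(0*a)).sum(),proj("wrist",list((a+Rt@np.array([dx/1e3,dy/1e3,0]))[:2])+[.07],st).round())
E
```

```text
[ 0.54595241 -0.25395419  0.004     ] [ 0.50069317 -0.08119909  0.014     ] [ 0.47246897 -0.08435475  0.014     ] [ 0.52732604 -0.06980616  0.014     ] headw 0.0567535024655962
yaw 104.68069394883898 0.1785853333128598 tool yaw 104.29563307496515 perp -75.14658016893262
plate in tool [-0.04585693  0.00446553  0.24539745]
0.0 [255. 227.]
0.0 [268. 227.]
0.0 [255. 200.]
0.0 [269. 200.]
```

```bash
python3 -m handwheel '[[[0.06,-0.023,0.002,0.01,0],[0.06,-0.023,0.002,0.02,0],[0.06,0,0,0.035,0],[0.06,0,0,0.035,0],[0.06,0,0,0.035,0],[0.06,0,0,0.035,0],[0.06,0,0,0.03,0],[0.06,0,0,0.02,0],[0.06,0,0,0.003,0],[0.06,0,0,0,0]]]' 100
python3 -m handwheel '[[[0.0,0,0,0,0],[0.0,0,0,0,0],[0.0,0,0,0,0],[0.0,0,0,0,0],[0.0,0,0,0,0],[0.0,0,0,0,0],[0.0,0,0,0,0],[0.0,0,0,0,0],[0.0,0,0,0,0],[0.0,0,0,0,0]]]' 100
python3 - <<'E'
from h import *
st=get_state(); im=viewer.read_camera("wrist"); cv2.imwrite("pics/w2.png",im)
print([(np.array(d["xy"])*[512,384],ray("wrist",*(np.array(d["xy"])*[512,384]),0,st)) for d in viewer.pinpoint("wrist","rake")])
print([(d["confidence"],np.array(d["xy"])*[512,384],ray("wrist",*(np.array(d["xy"])*[512,384]),0,st)) for d in viewer.pinpoint("wrist","knob")])
E
```

```text
time: 5.08
eef_pos: [0.5444, -0.2536, 0.0247]
tcp_rot: [0.614, 0.789, -0.0, -0.002]
contact_force: [-0.2, -0.8, 0.2]
opening: 0.704
finger_force: 0.0
time: 5.92
eef_pos: [0.5467, -0.2552, 0.0286]
tcp_rot: [0.615, 0.789, -0.0, 0.002]
contact_force: [-0.0, 0.5, 6.2]
opening: 0.15
finger_force: 97.9
[]
[]
```

View pics/w2.png

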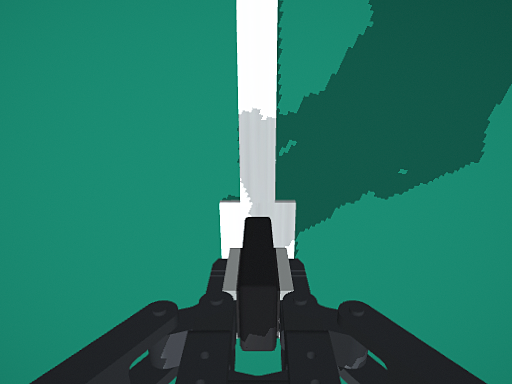

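```bash
python3 -m handwheel '[[[0,0,0,-0.003,0],[0,0,0,-0.003,0],[0,0.02,0.0078,0,2.2],[0,0.02,0.0078,0,2.2],[0,0.02,0.0078,0,2.2],[0,0.02,0.0078,0,2.1],[0,0.02,0.0078,0,0],[0,0.02,0.0078,0,0],[0,0.02,0.0078,0,0],[0,0.02,0.0078,0,0],[0,0,0,0,0],[0,0,0,0,0]]]'
cat > chk.py <<'E'
from h import *
import sys
tag=sys.argv[1]; st=get_state(); Rt=R.from_quat(st["tcp_rot"]).as_matrix(); ex=Rt[:3,0]; g=st["eef_pos"]
print("grip",g.round(4),"yaw",np.degrees(np.arctan2(ex[1],ex[0])).round(2))
e=np.r_[ex[:2]/np.linalg.norm(ex[:2]),0]; n=np.array([-e[1],e[0],0]); g0=np.r_[g[:2],0]
th=np.radians(95.6); X=np.array([np.cos(th),np.sin(th)]); Y=np.array([-X[1],X[0]])
loc=lambda P:(np.array([X,Y])@(P[:2]-[.535,.124])).round(3)
print("head local",loc(g0+.18*e))
out=[]
for c in ["scene","side"]:
    im=viewer.read_camera(c)
    for nm,z in [("knob",.011),("cap",.01)]:
        for d in viewer.outline_of(c,nm)[:2]:
            x=np.array(d["extent"])*[512,384,512,384]; P=ray(c,x[0]+x[2]/2,x[1]+x[3]/2,z); print(c,nm,round(d["confidence"],2),P[:2].round(3),loc(P))
    f=lambda P:tuple(int(v) for v in proj(c,P))
    H=[g0+a*e+b*n+[0,0,.014] for a,b in [(.18,.028),(.186,.028),(.186,-.028),(.18,-.028)]]
    s=2.5; c0=np.array(proj(c,[.56,.1,.0])); u0,v0=int(np.clip(c0[0]-80,0,352)),int(np.clip(c0[1]-120,0,144))
    im2=cv2.resize(im[v0:v0+240,u0:u0+160],None,fx=s,fy=s,interpolation=cv2.INTER_CUBIC)
    w=lambda P:((np.array(proj(c,P))-[u0,v0])*s).astype(int)
    cv2.polylines(im2,[np.array([w(P) for P in H])],True,(0,255,255),1)
    if len(sys.argv)>2:
        R4=[np.r_[np.array([.535,.124])+a*X+b*Y,.076] for a,b in [(0,.15),(.2,.15),(.2,-.15),(0,-.15)]]
        cv2.polylines(im2,[np.array([w(P) for P in R4])],True,(255,0,255),1)
    out.append(im2)
cv2.imwrite(f"pics/{tag}.png",np.hstack(out))
E
python3 chk.py c1 r
```

```text
time: 7.07
eef_pos: [0.584, -0.0862, 0.0317]
tcp_rot: [0.672, 0.741, -0.0, -0.001]
contact_force: [0.6, -0.3, -1.4]
opening: 0.149
finger_force: 97.4
grip [ 0.584  -0.0862  0.0317] yaw 95.57
head local [-0.034 -0.028]
scene knob 0.53 [0.598 0.197] [ 0.067 -0.07 ]
scene cap 0.62 [0.468 0.174] [0.057 0.061]
side knob 0.59 [0.592 0.179] [ 0.049 -0.062]
```

View pics/c1.png

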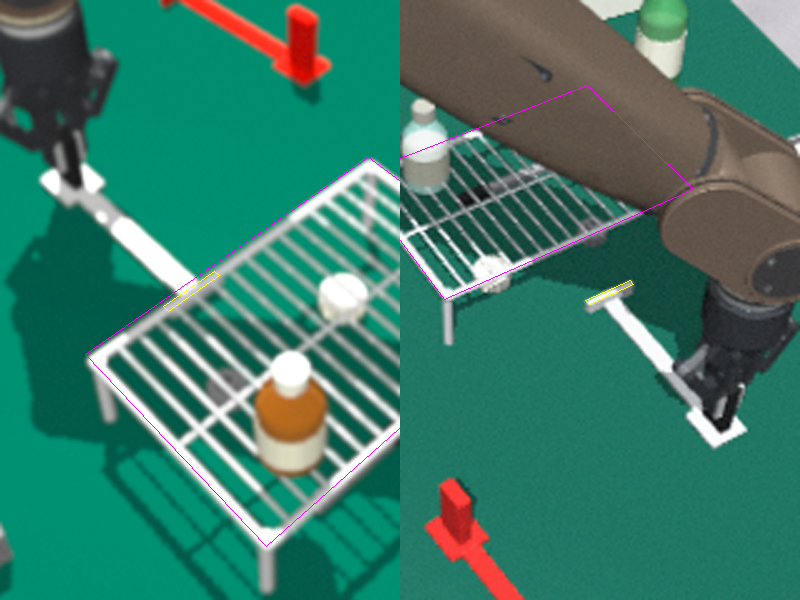

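The rack and head overlays fit within a few mm. In the left crop the knob is at ~(228,385) and the cap at ~(343,298). The head needs to shift toward the middle before it goes in.

```bash
python3 -m handwheel '[[[0,0,-0.009,0,0],[0,0,-0.009,0,0],[0,0.015,0,0,0],[0,0.02,0,0,0],[0,0.02,0,0,0],[0,0.02,0,0,0],[0,0.02,0,0,0],[0,0.02,0,0,0],[0,0.015,0,0,0],[0,0,0,0,0],[0,0,0,0,0]]]'
python3 chk.py c2
```

```text
time: 8.28
eef_pos: [0.5534, 0.0413, 0.0322]
tcp_rot: [0.672, 0.74, -0.0, -0.0]
contact_force: [-0.9, 0.2, -1.8]
opening: 0.148
finger_force: 97.5
grip [0.5534 0.0413 0.0322] yaw 95.54
head local [ 0.096 -0.01 ]
scene knob 0.71 [0.597 0.196] [ 0.065 -0.068]
scene cap 0.6 [0.475 0.177] [0.059 0.055]
side knob 0.57 [0.586 0.189] [ 0.06  -0.057]
side cap 0.67 [0.47  0.178] [0.061 0.06 ]
```

View pics/c2.png

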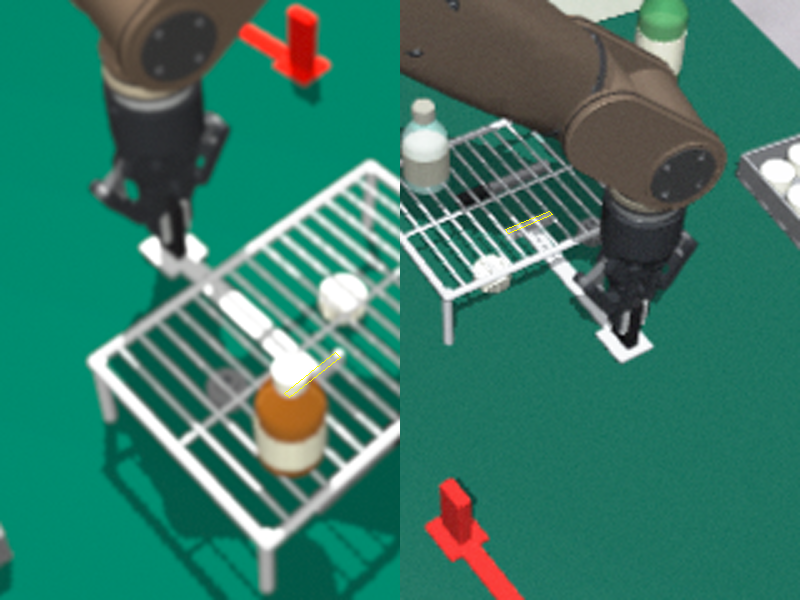

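```bash
python3 -m handwheel '[[[0,0,0,0.0025,0],[0,0,0.008,0,0],[0,0,0.009,0,0],[0,0,0.009,0,0],[0,0,0.006,0,0],[0,0,0.002,0,0],[0,-0.008,0.001,0,0],[0,-0.01,0.0015,0,0],[0,-0.01,0.0015,0,0],[0,-0.01,0.0015,0,0],[0,-0.008,0.0015,0,0],[0,0,0,0,0]]]'
python3 chk.py c3
```

```text
time: 9.58
eef_pos: [0.6, -0.0037, 0.0301]
tcp_rot: [0.674, 0.739, 0.0, 0.001]
contact_force: [0.7, 0.3, -3.0]
opening: 0.153
finger_force: 97.5
grip [ 0.6    -0.0037  0.0301] yaw 95.31
head local [ 0.047 -0.053]
scene knob 0.47 [0.61  0.169] [ 0.037 -0.079]
scene cap 0.5 [0.47  0.174] [0.056 0.06 ]
side cap 0.73 [0.52  0.226] [0.103 0.005]
```

View pics/c3.png

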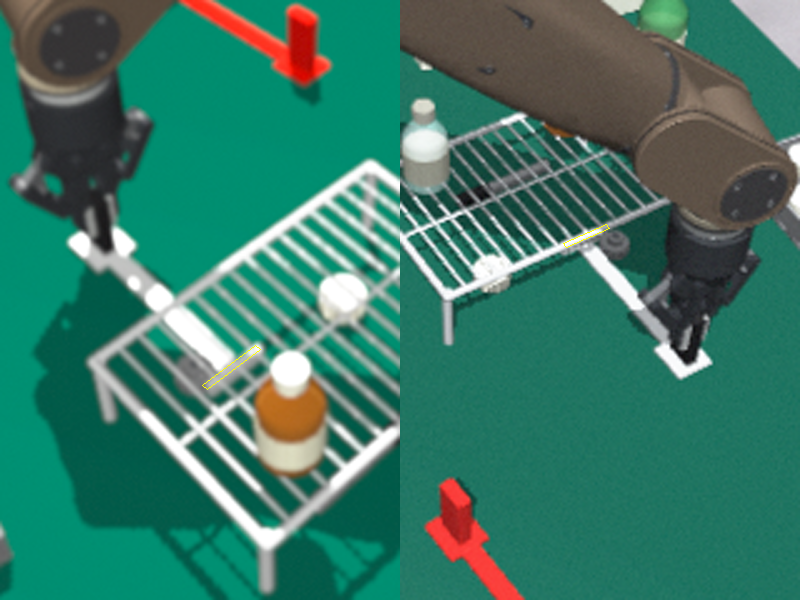

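The knob is hooked in the pocket between stem and head and has moved outward; the cap is unmoved. I'll continue the pull.

```bash
python3 -m handwheel '[[[0,-0.008,0.0015,0,0],[0,-0.011,0.0015,0,0],[0,-0.011,0.0015,0,0],[0,-0.011,0.0015,0,0],[0,-0.011,0.0015,0,0],[0,-0.011,0.0015,0,0],[0,-0.011,0.0015,0,0],[0,-0.011,0.0015,0,0],[0,-0.011,0.001,0,0],[0,-0.011,0.001,0,0],[0,-0.006,0,0,0],[0,0,0,0,0]]]'
python3 chk.py c4 r
```

```text
time: 10.88
eef_pos: [0.6243, -0.1143, 0.0299]
tcp_rot: [0.673, 0.739, -0.0, 0.0]
contact_force: [0.2, -0.1, -1.1]
opening: 0.153
finger_force: 97.5
grip [ 0.6243 -0.1143  0.0299] yaw 95.34
head local [-0.066 -0.066]
scene knob 0.7 [0.633 0.064] [-0.07  -0.092]
scene cap 0.59 [0.469 0.175] [0.058 0.06 ]
side knob 0.45 [0.623 0.044] [-0.088 -0.08 ]
side cap 0.42 [0.464 0.173] [0.055 0.066]
side cap 0.41 [0.52 0.22] [0.096 0.005]
```

View pics/c4.png

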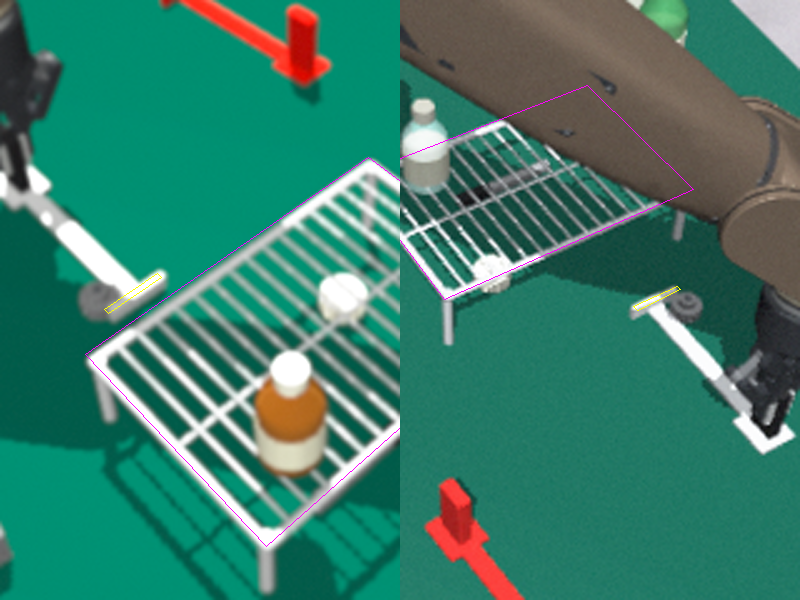

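The knob now lies on the open bench, about 80 mm in front of the rack edge (left crop (98,302), right crop (685,305)). The rake head is in front of the rack and the cap is unmoved. Next I'll set the rake down and release it.

```bash
python3 -m handwheel '[[[0,0,0,0.0007,0],[0,0,0,0.0007,0],[0,0,0,0,0],[0,0,0,0,0]]]' 60
python3 -m handwheel '[[[0.03,0,0,0,0],[0.03,0,0,0,0],[0.03,0,0,0,0],[0.05,0,0,0,0],[0.05,0,0,0,0],[0.05,0,0,0,0]]]'
python3 -m handwheel '[[[0.05,0,0,-0.015,0],[0.05,0,0,-0.02,0],[0.05,0,0,-0.03,0],[0.05,0,0,-0.03,0],[0.05,0,0,-0.03,0],[0.05,0,0,-0.03,0],[0.05,0,0,-0.02,0],[0.05,0,0,0,0],[0.05,0,0,0,0]]]'
python3 - <<'E'
from h import *
st=get_state(); w=viewer.read_camera("wrist"); s=viewer.read_camera("scene")
cv2.imwrite("pics/f.png",np.hstack([cv2.resize(w,(400,300)),cv2.resize(s[130:330,120:387],(400,300))]))
E
```

```text
time: 11.52
eef_pos: [0.6242, -0.1124, 0.0286]
tcp_rot: [0.673, 0.74, 0.0, 0.0]
contact_force: [-0.2, 0.7, 0.1]
opening: 0.151
finger_force: 98.0
time: 12.02
eef_pos: [0.6241, -0.1127, 0.0285]
tcp_rot: [0.673, 0.74, 0.0, 0.0]
contact_force: [-0.2, 0.3, -0.3]
opening: 0.588
finger_force: 0.0
time: 12.77
eef_pos: [0.625, -0.1129, 0.2064]
tcp_rot: [0.673, 0.74, 0.001, 0.002]
contact_force: [-0.1, 0.0, -0.1]
opening: 0.586
finger_force: 0.0
```

View pics/f.png

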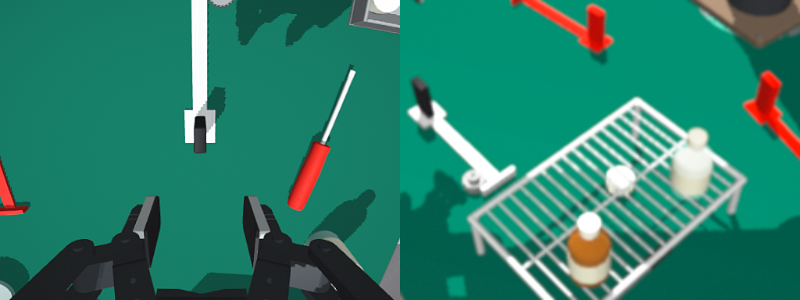

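The wrist half shows the rake released and standing flat, foot plate at ~(200,127). The scene half shows the head at ~(497,180) and the knob at ~(472,180), both in front of the rack, with the cap in place at ~(620,180).

```bash
python3 -c "
from plant import sign_off; print(sign_off())"
```

```text
the job is handed in; nothing more can be done
None
```

The job is handed in at about 13 s of the 48 s: the rake dragged the knob out to about 80 mm in front of the rack, the cap did not move measurably, and the rake stands flat on the bench with its head about 60 mm clear of the rack's front edge.

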